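# Stand the toppled spray can and bottle back up in the can rack's lane

### The arm

A 6-joint arm with a two-finger parallel gripper is mounted at the origin on the work surface. World frame = base frame: x ahead of the robot, y to its left, z up, the work surface at z = 0. Lengths are in m, angles in rad, forces in N, time in s.
With the tool pointing down it reaches from about 0.35 to 0.925 m from the base axis. Payload 6.4 kg.
Tool frame: the origin (TCP) lies at the very end of the fingers, on their centre line; the grasp point (between the pads) lies 19 mm behind it (robot.grip_point_offset is the z of the grasp point in the tool frame, in m); z points along the fingers, y is the line along which they close (so a half turn about z gives the same grasp; the last joint's range is limited). The gripper opens to 94 mm and grips with 3 to 60 N. Pads are 16 mm wide; open, the fingers measure 119 mm over their backs; the gripper's body (75 mm by 177 mm) begins 78 mm behind the grasp point.
Start: joints at [-1.379, 0.245, 1.558, -0, 1.339, -0.174], TCP at [0.233, -0.607, 0.205] pointing down, gripper open.
Joint ranges: [-3.13, 3.13], [-1.02, 2.26], [0.13, 2.54], [-0.95, 4.09], [0.21, 2.88], [-2.74, 2.74]. Speed limits (rad/s): [2.57, 2.57, 3.14, 3.14, 3.14, 3.14].

### API

Orientations are given as a unit quaternion [w, x, y, z].
In Python, from plant import robot, grab_frame, get_calibration, find_in, regions_of gives the robot as it stands. Calls block until the motion is done:
- robot.reach(position, orientation): joint-space move of the TCP to a pose.
- robot.movel(position, feed=0.15, frame=None): straight line of the TCP; frame=None keeps the orientation; feed is the mean speed in m/s.
- robot.movej(angles): joint-space move.
- robot.set_gripper(opening, effort=None): opening from 0.0 (shut) to 1.0 (fully open); effort is the grip in N (None keeps the last); returns when the fingers have stopped.
- robot.pause(seconds).
- robot.solve_ik(position, orientation): joint angles nearest the present ones, or None.
- robot.get_state(): the state.
- grab_frame(name): name is "side" or "top" or "wrist"; returns (picture, depth): 480x640x3 uint8, blue, green, red; 480x640 float32, m along the optical axis (not along the pixel's ray), 0 where there is no reading.
- get_calibration(name): a dict with "fov_y" (degrees; the focal length in pixels is half the picture's height over the tangent of half this angle, whatever the lens; pixels are square), "cx", "cy" (the principal point, pixels), "view" (4x4, takes a point from world to camera coordinates). Camera axes: x right, y down, z forward; pixel columns grow to the right and rows downward; lengths in m; the calibration is good to about 2 mm. A picture is of the moment at which its call begins: read the wrist's pose just before it. get_calibration takes no time and is no camera call; for the wrist camera it gives the pose at the moment of the call.
A pose or a line that the arm cannot do raises robot.MotionError and nothing moves.
- robot.job_done(): hands the job in; it is judged then, once.
Trained networks look in the newest picture that a camera, given by its name, has taken for a name from the list of things; names that differ only in an ending like _2 or _b are one class to them, and where a whole thing is asked for, a point or a joint stands for the part that bears it (a point fixed in the world has none). Each returns a list of dicts, best first, with "conf" (0 to 1); they miss things now and then, are a little off and sometimes report something else, mostly with a low value. They report only what shows in the picture. A call takes as long as a camera call. They do not tell look-alikes from the thing itself.
- find_in(label, camera): "centre" ([column, row] in pixels, amid what is visible of it).
- regions_of(label, camera): "pixels" (480x640 bool, what is visible of it) and "centre" ([column, row] in pixels, amid what is visible of it).
The state is a dict: "clock": time; "joints": joint angles; "joint_velocities": joint speeds; "joint_torque": joint torques, N m; "ee_pos": TCP position; "orientation": TCP orientation; "wrist_force": force on the tool from outside, world axes, zero at the start; "torque": the same for the moment, N m; "finger_gap": opening from 0.0 (shut) to 1.0 (fully open); "grip_force": force on a finger pad.
Only numpy, scipy, OpenCV 4.12 (cv2) and the standard library are available. Lean on these libraries where they do the work, as an engineer would, in place of code of your own. Each camera call takes 0.05 s, during which the arm holds its last target. There are 200 camera calls.

### The job

The spray can and the plastic bottle that lie on the bench have toppled out of the one-lane rack. Stand them back upright, caps up, on the rack's floor in the two gaps between the containers still standing there, one in each, whichever gap it fits, and set them down gently rather than dropping them in. Leave the containers in the rack standing where they are and the other things on the bench unmoved.

Things in the scene. Friction and masses are not known exactly. Their poses are not given: they have to be found in the camera images.
- can_mid (a point): Centre (half-way up, on the axis) of the toppled spray can: aluminium tin, 150 mm tall over all, about 0.2 kg. From the foot: straight body of 50 mm diameter up to 112 mm, a short cone to 118 mm, then a grey cap of 40 mm diameter from 118 to 150 mm. Its x axis runs along the can from foot to cap; the foot is 75 mm behind this point. It starts lying on the bench in front of the rack, its axis level and 25 mm above the bench, and can roll.
- bottle_mid (a point): Centre (half-way up, on the axis) of the toppled bottle: white plastic, closed, 155 mm tall over all, about 0.3 kg. From the foot: straight body of 62 mm diameter up to 116 mm, a sloping shoulder to 128 mm, then a black screw cap of 36 mm diameter from 128 to 155 mm. Its x axis runs along the bottle from foot to cap; the foot is 77.5 mm behind this point. It starts lying on the bench in front of the rack, its axis level and 31 mm above the bench, and can roll.
- rack: One-lane can rack of grey folded sheet, fixed to the bench, 78 mm deep, 440 mm long. Origin: centre of its underside, on the bench. x points across the lane, away from the robot; y runs along the lane. Lane inside 72 mm wide and centred on x = 0, floor 3 mm above the bench, front lip 22 mm high, back plate 50 mm high, end cheeks 50 mm high (heights above the bench). The containers in it stand in one row on x = 0.
- n1_mid (a point): Half-way up the first container standing in the rack (lowest rack y): a bottle like the toppled one, 62 mm in diameter, 155 mm tall, z up. Loose. Towards greater y follow a gap, then n2.
- n2_mid (a point): Half-way up the second container standing in the rack: a spray can like the toppled one, 50 mm in diameter, 150 mm tall, z up. Loose. It has an empty gap on both sides, towards n1 and towards n3; clear widths 64 to 88 mm, varying, together 152 mm. These are the two places to fill.
- n3_mid (a point): Half-way up the third container standing in the rack: a spray can, 50 mm in diameter, 150 mm tall, z up. Loose.
- n4_mid (a point): Half-way up the fourth container standing in the rack (highest rack y), close beside n3: a bottle, 62 mm in diameter, 155 mm tall, z up. Loose. To be left alone.
- wrench: Adjustable wrench lying flat on the bench, about 170 mm long along its x (jaws to +x), 45 mm wide at the head, 12 mm thick. Origin on the bench near the middle of its length. To be left alone.
- offcut: Offcut of grey plastic pipe lying on the bench, 110 mm long along its x, 40 mm in diameter. Origin on the bench under its middle. Not one of the containers; to be left alone.
- coupling: Copper pipe coupling standing on end, 48 mm in diameter, 45 mm tall. Origin at the centre of its underside. To be left alone.
- tee: Brass tee fitting lying on the bench, run 80 mm long along its x, branch 40 mm to +y, 40 mm high. Origin on the bench under the middle of the run. To be left alone.
Things that resemble listed ones, but are neither listed nor needed, are in the scene too. Leave any pink look-alike of the part that bears n1_mid alone. Leave any blue or green look-alike of the part that bears bottle_mid alone.

How it is judged:
At the end, for the whole second after the job is handed in: Can and bottle upright (0.07 rad), caps up, on the rack floor (5 mm), within 20 mm of the lane's centre line and 100 mm of n2, at rest; n1 to n4 upright (0.07 rad) and within 25 mm of their starts; wrench, offcut, coupling and tee within 40 mm of theirs (angle between each of can_mid, bottle_mid's own x axis and vertical below 0.07 rad and z of can_mid in the frame of rack between 0.073 and 0.083 m and x of can_mid in the frame of rack between -0.02 and 0.02 m and horizontal distance between each of can_mid, bottle_mid and n2_mid below 0.1 m and linear speed of each of can, bottle below 0.02 m/s and z of bottle_mid in the frame of rack between 0.0755 and 0.0855 m and x of bottle_mid in the frame of rack between -0.02 and 0.02 m and angle between each of n1_mid, n2_mid, n3_mid, n4_mid's own z axis and vertical below 0.07 rad and distance of each of n1_mid, n2_mid, n3_mid, n4_mid from where it was at the start of the episode below 0.025 m and distance of each of wrench, offcut, coupling, tee from where it was at the start of the episode below 0.04 m); the robot touches nothing.
It fails at once if a container standing in the rack is knocked over (angle between any of n1_mid, n2_mid, n3_mid, n4_mid's own z axis and vertical above 0.6 rad).
It fails at once if the can is dropped into or against the rack: faster than 0.5 m/s there, out of the fingers (linear speed of can above 0.5 m/s and contact force between the fingers and can below 0.2 N and horizontal distance between can_mid and n2_mid below 0.13 m).
It fails at once if the bottle is dropped into or against the rack: faster than 0.5 m/s there, out of the fingers (linear speed of bottle above 0.5 m/s and contact force between the fingers and bottle below 0.2 N and horizontal distance between bottle_mid and n2_mid below 0.13 m).
It also fails if it takes over 72 s, if anything falls off the work surface, if the arm or the gripper's body presses on something with over 40 N, if the wrist force passes 120 N, or if a joint passes its speed limit or range.

## Working session

There is one attempt and no reset: what is moved stays moved. The work goes in short steps, each a Python script; the robot and the scene stay as the last script left them, time stands still between calls to the robot, and variables do not carry over. Pictures are saved under pics/ and viewed, at most 10 in all, crops included, and the job is handed in when it is done.

```bash
mkdir -p pics
cat > h.py <<'E'
import numpy as np, cv2
from plant import robot, grab_frame, get_calibration, find_in, regions_of
def cloud(cal, depth):
    f=240/np.tan(np.radians(cal["fov_y"])/2)
    v,u=np.mgrid[0:480,0:640]
    P=np.stack([(u-cal["cx"])/f*depth,(v-cal["cy"])/f*depth,depth],-1)
    T=np.linalg.inv(np.array(cal["view"]))
    return P@T[:3,:3].T+T[:3,3]
E
python3 - <<'E'
from h import *
ims=[]
for c in("top","side"):
    cal=get_calibration(c); im,d=grab_frame(c); W=cloud(cal,d)
    np.savez(c+".npz",im=im,W=W,d=d)
    print(c,np.linalg.inv(np.array(cal["view"]))[:3,3].round(3),{k:cal[k] for k in cal if k!="view"})
    cv2.imwrite(f"pics/{c}.png",im)
    for l in["can_mid","bottle_mid","n1_mid","n2_mid","n3_mid","n4_mid","rack"]:
        for r in regions_of(l,c):
            m=r["pixels"]&(d>0); Q=W[m]
            if len(Q): print(l,round(r["conf"],2),np.round(r["centre"]),m.sum(),np.median(Q,0).round(3),"max z",np.percentile(Q[:,2],98).round(3))
E
```

```text
top [ 0.343 -0.05   1.506] {'fov_y': 43.63149408482176, 'cx': 320.45678811606683, 'cy': 242.92974593485863}
can_mid 0.74 [203. 271.] 1199 [0.439 0.199 0.045] max z 0.054
can_mid 0.57 [320. 178.] 3713 [ 0.677 -0.082  0.005] max z 0.054
bottle_mid 0.97 [339. 266.] 1418 [ 0.442 -0.126  0.056] max z 0.066
bottle_mid 0.75 [309. 167.] 534 [ 0.67  -0.052  0.126] max z 0.158
bottle_mid 0.69 [396. 340.] 1488 [ 0.271 -0.268  0.056] max z 0.066
bottle_mid 0.3 [204. 272.] 1251 [0.439 0.197 0.045] max z 0.054
n1_mid 0.76 [367. 167.] 732 [ 0.669 -0.185  0.125] max z 0.162
n1_mid 0.62 [442. 134.] 881 [ 0.757 -0.373  0.119] max z 0.158
n1_mid 0.61 [432. 184.] 845 [ 0.643 -0.342  0.121] max z 0.159
n1_mid 0.6 [204. 270.] 1212 [0.439 0.196 0.045] max z 0.054
n2_mid 0.6 [308. 166.] 563 [ 0.671 -0.052  0.123] max z 0.158
n3_mid 0.75 [259. 170.] 574 [0.671 0.064 0.124] max z 0.158
n4_mid 0.7 [230. 168.] 784 [0.672 0.123 0.125] max z 0.162
rack 0.96 [323. 179.] 3497 [ 0.678 -0.085  0.005] max z 0.053
side [0.378 1.054 0.799] {'fov_y': 43.59996632995764, 'cx': 317.56357621450985, 'cy': 244.58084808924738}
can_mid 0.88 [335. 343.] 1624 [0.439 0.226 0.046] max z 0.054
can_mid 0.29 [282. 272.] 571 [0.579 0.008 0.032] max z 0.049
bottle_mid 0.71 [350. 248.] 1346 [ 0.436 -0.087  0.052] max z 0.067
bottle_mid 0.68 [429. 366.] 2559 [0.267 0.265 0.053] max z 0.066
n1_mid 0.83 [277. 181.] 1247 [ 0.648 -0.331  0.086] max z 0.159
n1_mid 0.78 [236. 170.] 1058 [ 0.767 -0.36   0.095] max z 0.159
n1_mid 0.63 [254. 203.] 1190 [ 0.67  -0.169  0.103] max z 0.162
n2_mid 0.75 [242. 234.] 1137 [ 0.673 -0.035  0.103] max z 0.157
n3_mid 0.64 [349. 248.] 1294 [ 0.437 -0.087  0.052] max z 0.067
n3_mid 0.62 [228. 252.] 719 [0.666 0.078 0.124] max z 0.157
n4_mid 0.67 [242. 233.] 1155 [ 0.673 -0.035  0.103] max z 0.157
n4_mid 0.66 [219. 279.] 1746 [0.675 0.15  0.106] max z 0.161
rack 0.77 [240. 300.] 2086 [0.659 0.106 0.02 ] max z 0.054
```

View pics/top.png

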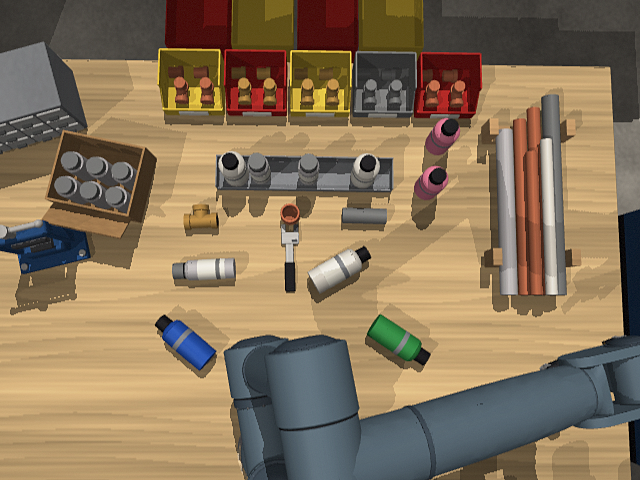

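View pics/side.png

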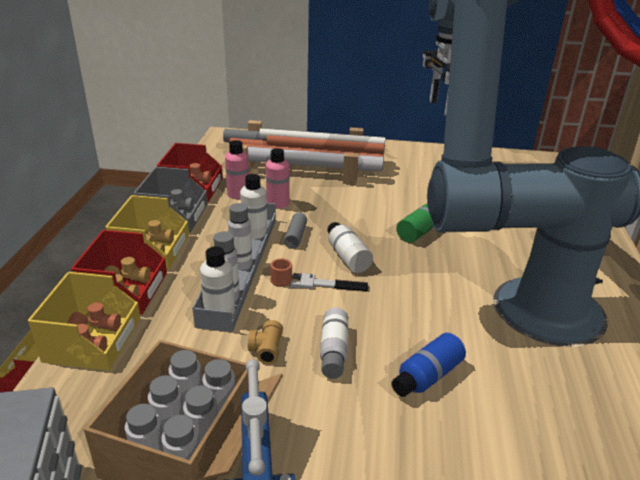

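The top view shows the can lying at (204,270), grey cap to the left (+y), and the white bottle at (338,270), cap up and to the right at (365,252). The rack row sits at (232–366,168). The blue, green and pink bottles are decoys. Depth reads about 4 mm high, which I'll correct for. Next I fit the axes precisely and check IK for a cap grasp tilted 30°.

```bash
cat >> h.py <<'E'
from scipy.optimize import least_squares
from scipy.spatial.transform import Rotation as R
BIAS=0.004
def crop(W,c,rad,z0,z1):
    P=W.reshape(-1,3); P=P[np.isfinite(P).all(1)]; P=P-[0,0,BIAS]
    return P[(np.hypot(P[:,0]-c[0],P[:,1]-c[1])<rad)&(P[:,2]>z0)&(P[:,2]<z1)]
def stand(W,c,r,z0=.065,z1=.105):
    Q=crop(W,c,.042,z0,z1)
    s=least_squares(lambda p:np.hypot(Q[:,0]-p[0],Q[:,1]-p[1])-r,c,loss="soft_l1",f_scale=.002)
    return s.x,len(Q),np.median(abs(s.fun))
def lying(W,c,yaw,r,body,total):
    Q=crop(W,c,.1,.012,.075)
    p=np.array([*c,yaw])
    for _ in range(4):
        u=np.array([np.cos(p[2]),np.sin(p[2])])
        t=(Q[:,:2]-p[:2])@u
        B=Q[(t<-total/2+body-.008)&(t>-total/2+.004)]
        def res(q):
            n=np.array([-np.sin(q[2]),np.cos(q[2])]); return np.hypot((B[:,:2]-q[:2])@n,B[:,2]-r)-r
        p=least_squares(res,p,loss="soft_l1",f_scale=.002,).x
        u=np.array([np.cos(p[2]),np.sin(p[2])]); n=np.array([-u[1],u[0]])
        near=Q[abs((Q[:,:2]-p[:2])@n)<r+.003]
        t=(near[:,:2]-p[:2])@u; e=np.percentile(t,[.3,99.7]); p[:2]+=u*e.mean()
    return p,e[1]-e[0],len(B),np.median(abs(res(p)))
def ori(tool_z,tool_y):
    x=np.cross(tool_y,tool_z); q=R.from_matrix(np.stack([x,tool_y,tool_z],1)).as_quat()
    return q[[3,0,1,2]]
def pick_ori(c,tilt,s):   # c: unit xy foot->cap
    c=np.array([*c,0.]); z=-np.cos(tilt)*np.array([0,0,1.])-np.sin(tilt)*c
    return ori(z,s*np.cross([0,0,1.],c)),z
def up_ori(h,tilt,s):     # upright, tool pointing horizontally along h, tilt below
    h=np.array([*h,0.]); z=np.cos(tilt)*h-np.sin(tilt)*np.array([0,0,1.])
    return ori(z,s*np.cross([0,0,1.],h)),z
def tcp(g,z): return np.array(g)+robot_off*z
robot_off=abs(robot.grip_point_offset)
E
python3 - <<'E'
from h import *
for n in("top","side"):
    W=np.load(n+".npz")["W"]
    for k,c,r in(("n1",(.67,-.18),.031),("n2",(.67,-.045),.025),("n3",(.67,.066),.025),("n4",(.675,.128),.031)):
        x,m,e=stand(W,c,r); print(n,k,x.round(4),m,e.round(4))
    for k,c,a,r,b,t in(("can",(.44,.205),np.pi/2,.025,.112,.15),("bottle",(.445,-.12),-.6,.031,.116,.155)):
        p,l,m,e=lying(W,c,a,r,b,t); print(n,k,p.round(4),round(l,3),m,e.round(4))
print(robot.grip_point_offset)
def chain(q,o,g):
    return None
for tilt in(0.0,.5,.8):
  for s in(1,-1):
    for nm,c,g in(("can",(0,1),(.44,.265,.027)),("bot",(.83,-.56),(.49,-.155,.031))):
        o,z=pick_ori(c,tilt,s); a=robot.solve_ik(tcp(g,z),o)
        o2,z2=up_ori((1,0),tilt,s); b=robot.solve_ik(tcp((.67,.01 if nm=="can" else -.115,.14),z2),o2); d=robot.solve_ik(tcp((.67,.0,.34),z2),o2)
        print(tilt,s,nm,*[None if q is None else np.round(q,2) for q in(a,b,d)])
E
```

```text
top n1 [ 0.6823 -0.1897] 106 0.0004
top n2 [ 0.683 -0.052] 84 0.0004
top n3 [0.6824 0.0718] 128 0.0027
top n4 [0.684  0.1299] 118 0.0004
top can [0.4409 0.2026 1.63  ] 0.149 841 0.0026
top bottle [ 0.4477 -0.1323 -1.0511] 0.154 1080 0.0025
side n1 [ 0.6809 -0.1905] 296 0.0013
side n2 [ 0.682  -0.0526] 288 0.001
side n3 [0.6831 0.0685] 98 0.0009
side n4 [0.683  0.1295] 536 0.001
side can [0.4397 0.2047 1.6294] 0.152 890 0.001
side bottle [ 0.4452 -0.1306 -1.044 ] 0.158 903 0.0012
-0.0188
0.0 1 can None [-0.25  0.39  2.22  2.85  1.05  1.72] [-0.28 -0.15  2.26  2.63  0.6   2.  ]
0.0 1 bot [-0.53  0.2   2.01 -0.    0.93 -1.5 ] [-0.54  0.41  2.18  2.53  1.1   1.88] [-0.28 -0.15  2.26  2.63  0.6   2.  ]
0.0 -1 can [ 0.32  0.21  2.01 -0.    0.92  0.32] [-0.25  0.39  2.22  2.85  1.05 -1.42] [-0.28 -0.15  2.26  2.63  0.6  -1.14]
0.0 -1 bot [-0.53  0.2   2.01 -0.    0.93  1.64] [-0.54  0.41  2.18  2.53  1.1  -1.26] [-0.28 -0.15  2.26  2.63  0.6  -1.14]
0.5 1 can [ 0.53  0.41  1.82 -0.46  1.22 -2.38] [-0.24  0.1   2.19  2.36  0.29  2.22] [-0.26 -0.25  2.09  0.76  0.33 -2.43]
0.5 1 bot [-0.54  0
[... 152 characters left out ...]
] [-0.24  0.1   2.19  2.36  0.29 -0.92] [-0.26 -0.25  2.09  0.76  0.33  0.72]
0.5 -1 bot [-0.54  0.49  1.69  0.03  1.45  1.61] [-0.51  0.14  2.15  1.9   0.47 -0.62] [-0.26 -0.25  2.09  0.76  0.33  0.72]
0.8 1 can [ 0.62  0.57  1.7  -0.63  1.44 -2.25] [-0.21  0.08  2.07  0.56  0.28 -2.27] [-0.23 -0.18  1.92  0.26  0.66 -1.95]
0.8 1 bot [-0.55  0.68  1.52  0.04  1.75 -1.53] [-0.46  0.11  2.03  0.86  0.42 -2.73] [-0.23 -0.18  1.92  0.26  0.66 -1.95]
0.8 -1 can [ 0.62  0.57  1.7  -0.63  1.44  0.89] [-0.21  0.08  2.07  0.56  0.28  0.87] [-0.23 -0.18  1.92  0.26  0.66  1.19]
0.8 -1 bot [-0.55  0.68  1.52  0.04  1.75  1.61] [-0.46  0.11  2.03  0.86  0.42  0.42] [-0.23 -0.18  1.92  0.26  0.66  1.19]
```

```bash
cat >> h.py <<'E'
T=.85
OBJ=dict(can=dict(mid=(.4403,.2037),yaw=1.630,half=.075,g=.137,r=.025,place=(.6825,.009)),
         bottle=dict(mid=(.4465,-.1315),yaw=-1.047,half=.0775,g=.147,r=.031,place=(.6825,-.1185)))
def poses(k,s,tilt=T):
    o=OBJ[k]; c=np.array([np.cos(o["yaw"]),np.sin(o["yaw"])])
    q,z=pick_ori(c,tilt,s); g=np.array([*(np.array(o["mid"])+c*(o["g"]-o["half"])),o["r"]])
    h=np.array(o["place"])/np.linalg.norm(o["place"]); q2,z2=up_ori(h,tilt,s)
    p=np.array([*o["place"],.003+o["g"]])
    return dict(pick=tcp(g,z),q=q,z=z,place=tcp(p,z2),q2=q2,z2=z2)
E
python3 - <<'E'
from h import *
f=lambda p,q:(lambda a:None if a is None else np.round(a,2))(robot.solve_ik(p,q))
for tilt in(.75,.85,.95):
  for k in OBJ:
    for s in(1,-1):
      P=poses(k,s,tilt); up=np.array([0,0,1.])
      print(tilt,k,s,f(P["pick"]-.1*P["z"],P["q"]),f(P["pick"],P["q"]),f(P["place"]+.19*up,P["q2"]),f(P["place"],P["q2"]),f(P["place"]-.1*P["z2"],P["q2"]))
W=np.load("top.npz")["W"]
for l in("offcut","coupling"):
    for r in regions_of(l,"top")[:1]:
        Q=W[r["pixels"]]; Q=Q[Q[:,2]>.02]; print(l,r["conf"],np.percentile(Q,[2,98],axis=0).round(3))
E
```

```text
0.75 can 1 [ 0.71  0.5   1.62 -0.57  1.54 -2.32] [ 0.62  0.53  1.74 -0.63  1.37 -2.29] [-0.22 -0.16  1.93  0.31  0.58 -1.99] [-0.22  0.1   2.06  0.79  0.24 -2.5 ] [-0.26 -0.21  2.21  0.55  0.39 -2.27]
0.75 can -1 [ 0.71  0.5   1.62 -0.57  1.54  0.82] [ 0.62  0.53  1.74 -0.63  1.37  0.85] [-0.22 -0.16  1.93  0.31  0.58  1.15] [-0.22  0.1   2.06  0.79  0.24  0.64] [-0.26 -0.21  2.21  0.55  0.39  0.87]
0.75 bottle 1 [-0.75  0.62  1.43  0.21  1.82 -1.3 ] [-0.71  0.61  1.6   0.22  1.65 -1.31] [-0.4  -0.14  1.9   0.3   0.6  -1.97] [-0.4   0.11  2.03  0.72  0.25 -2.43] [-0.44 -0.19  2.18  0.51  0.4  -2.23]
0.75 bottle -1 [-0.75  0.62  1.43  0.21  1.82  1.85] [-0.71  0.61  1.6   0.22  1.65  1.84] [-0.4  -0.14  1.9   0.3   0.6   1.17] [-0.4   0.11  2.03  0.72  0.25  0.72] [-0.44 -0.19  2.18  0.51  0.4   0.91]
0.85 can 1 [ 0.74  0.58  1.56 -0.62  1.61 -2.29] [ 0.65  0.59  1.7  -0.68  1.45 -2.25] [-0.21 -0.12  1.87  0.23  0.7  -1.91] [-0.21  0.11  2.01  0.45  0.34 -2.16] [-0.24 -0.17  2.13  0.35  0.51 -2.08]
0.85 can -1 [ 0.74  0.58  1.56 -0.62  1.61  0.86] [ 0.65  0.59  1.7  -0.68  1.45  0.89]
[... 759 characters left out ...]
67  1.68  0.88] [ 0.67  0.65  1.66 -0.73  1.52  0.92] [-0.2  -0.08  1.8   0.17  0.82  1.28] [-0.2   0.13  1.95  0.28  0.46  1.14] [-0.23 -0.13  2.05  0.24  0.63  1.18]
0.95 bottle 1 [-0.76  0.78  1.29  0.25  1.99 -1.3 ] [-0.73  0.73  1.5   0.26  1.82 -1.32] [-0.38 -0.06  1.76  0.16  0.84 -1.85] [-0.38  0.14  1.92  0.26  0.48 -1.98] [-0.41 -0.11  2.01  0.23  0.65 -1.95]
0.95 bottle -1 [-0.76  0.78  1.29  0.25  1.99  1.84] [-0.73  0.73  1.5   0.26  1.82  1.83] [-0.38 -0.06  1.76  0.16  0.84  1.29] [-0.38  0.14  1.92  0.26  0.48  1.16] [-0.41 -0.11  2.01  0.23  0.65  1.2 ]
offcut 0.76 [[ 0.559 -0.244  0.023]
 [ 0.596 -0.139  0.045]]
coupling 0.75 [[ 0.557 -0.03   0.022]
 [ 0.603  0.014  0.051]]
```

Run:
```python
from h import *
P=poses("bottle",-1); up=np.array([0,0,1.])
robot.set_gripper(.75,60)
robot.reach(P["pick"]-.1*P["z"],P["q"])
robot.movel(P["pick"],feed=.12)
robot.set_gripper(0,60)
S=robot.get_state(); print(S["clock"],S["finger_gap"]*94,S["grip_force"],S["wrist_force"])
robot.movel(P["pick"]+.12*up,feed=.1)
S=robot.get_state(); print(S["clock"],S["finger_gap"]*94,S["wrist_force"],S["torque"])
im,d=grab_frame("side"); im2,_=grab_frame("wrist"); cv2.imwrite("pics/l1.png",np.hstack([cv2.resize(im[100:400,150:550],(400,300)),cv2.resize(im2,(400,300))]))
```

```text
4.8667 35.08766294713628 59.99343692234106 [0.6082397  0.26247383 0.6542511 ]
6.2167 35.044113739163976 [ 0.04561454 -0.625114   -1.39931237] [-0.63699262 -0.47044918 -0.03056947]
```

View pics/l1.png

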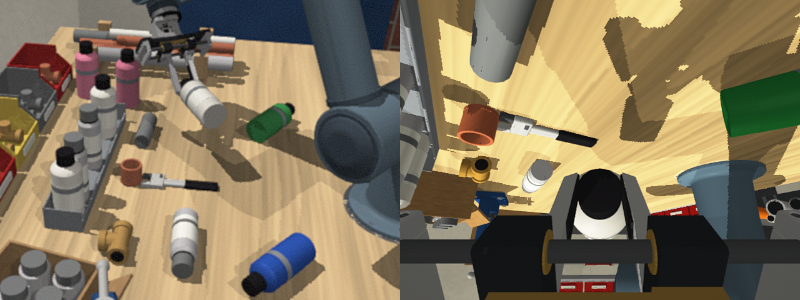

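```bash
cat >> h.py <<'E'
def axis3(W,g,r,body,grasp,a0=(0,0,1.)):
    """axis of a held container: passes near grasp point g; a0 guess foot->cap. returns unit axis, point"""
    P=W.reshape(-1,3)-[0,0,BIAS]; a=np.array(a0,float); p0=np.array(g,float)
    for _ in range(6):
        t=(P-p0)@a; D=np.linalg.norm(P-p0-t[:,None]*a,axis=1)
        B=P[(t<body-grasp-.006)&(t>-grasp+.008)&(D<r+.02)]
        e1=np.cross(a,[.3,.9,.1]); e1/=np.linalg.norm(e1); e2=np.cross(a,e1)
        def ax(q): v=a+q[0]*e1+q[1]*e2; return v/np.linalg.norm(v),p0+q[2]*e1+q[3]*e2
        def res(q):
            v,p=ax(q); d=B-p; return np.linalg.norm(d-(d@v)[:,None]*v,axis=1)-r
        s=least_squares(res,np.zeros(4),loss="soft_l1",f_scale=.002); a,p0=ax(s.x)
    t=(P-p0)@a; D=np.linalg.norm(P-p0-t[:,None]*a,axis=1); Z=t[(D<r+.004)&(t<.02)&(t>-.2)]
    return a,p0,len(B),np.median(abs(s.fun)),np.percentile(Z,.5) if len(Z) else None
def grip_now():
    S=robot.get_state(); q=S["orientation"]; M=R.from_quat([q[1],q[2],q[3],q[0]]).as_matrix()
    return np.array(S["ee_pos"])-robot_off*M[:,2],M
E
python3 - <<'E'
from h import *
P=poses("bottle",-1); up=np.array([0,0,1.])
robot.reach(P["place"]+.2*up,P["q2"])
S=robot.get_state(); print(S["clock"],S["finger_gap"]*94)
g,M=grip_now(); print("g",g)
for n in("side","top"):
    im,d=grab_frame(n); W=cloud(get_calibration(n),d); W[d==0]=9
    if n=="side": cv2.imwrite("pics/l2.png",im[0:360,100:580])
    for a0 in((0,0,1.),(-.4,0,.9),(.4,0,.9)):
        print(n,axis3(W,g,.031,.116,.147,a0))
E
```

```text
7.4417 34.905876959720395
g [ 0.68170203 -0.11854553  0.34766198]
side (array([0.00573345, 0.00202955, 0.9999815 ]), array([ 0.68230239, -0.11869423,  0.34766194]), 1261, np.float64(0.0011784647855817149), np.float64(-0.14591716549767467))
side (array([5.30897329e-03, 4.86525758e-04, 9.99985789e-01]), array([ 0.68225978, -0.11883551,  0.34813622]), 1266, np.float64(0.0011830003337325694), np.float64(-0.14642710514731994))
side (array([0.00581032, 0.00228042, 0.99998052]), array([ 0.68229808, -0.11867138,  0.34740521]), 1259, np.float64(0.0011756730322959284), np.float64(-0.14565447477795912))
top (array([0., 0., 1.]), array([ 0.68170203, -0.11854553,  0.34766198]), 0, np.float64(nan), np.float64(-0.03509762030624901))
top (array([-0.5324599 , -0.05435987,  0.84470791]), array([ 0.66128162, -0.12240158,  0.33835514]), 21, np.float64(0.00034067366366544866), np.float64(-0.04875467083640506))
top (array([ 4.05943185e-01, -5.15039885e-04,  9.13898170e-01]), array([ 0.68664304, -0.10550972,  0.34546598]), 1, np.float64(4.964100713822361e-09), np.float64(-0.034358559835200295))
  return _methods._mean(a, axis=axis, dtype=dtype,
  ret = ret.dtype.type(ret / rcount)
```

View pics/l2.png

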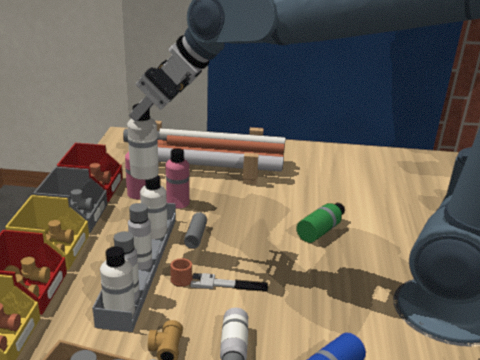

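The bottle hangs upright (within 0.006 rad), centred over the gap at (140,150) in the crop. I'll lower it until it touches.

```bash
cat >> h.py <<'E'
def lower(P,opening):
    up=np.array([0,0,1.])
    robot.movel(P["place"]+.03*up,feed=.1)
    robot.movel(P["place"]+.009*up,feed=.05)
    f0=robot.get_state()["wrist_force"][2]
    for dz in np.arange(.007,-.0071,-.001):
        robot.movel(P["place"]+dz*up,feed=.02)
        f=robot.get_state()["wrist_force"]
        if f[2]-f0>4: break
    print("dz",dz,"f",np.round(f,1),"f0",f0,robot.get_state()["ee_pos"]-P["place"])
    robot.set_gripper(opening); robot.pause(.3)
    print("opened",robot.get_state()["finger_gap"]*94)
    robot.movel(P["place"]+dz*up-.03*P["z2"],feed=.05)
    robot.movel(P["place"]+dz*up-.13*P["z2"],feed=.15)
E
python3 - <<'E'
from h import *
lower(poses("bottle",-1),.52)
print(robot.get_state()["clock"])
im,d=grab_frame("side"); W=cloud(get_calibration("side"),d); W[d==0]=9
cv2.imwrite("pics/l3.png",im[100:360,100:480])
for k,c,r in(("n1",(.682,-.19),.031),("b",(.6825,-.1185),.031),("n2",(.682,-.052),.025),("n3",(.682,.07),.025)): print(k,stand(W,c,r))
E
```

```text
dz -0.002000000000000001 f [-2.   0.2  6. ] f0 -1.8870556963322618 [ 0.00088411 -0.00038797 -0.00048417]
opened 48.65000812063054
14.775
n1 (array([ 0.68107383, -0.18994345]), 114, np.float64(0.0008404289468990356))
b (array([ 0.68371134, -0.11881264]), 144, np.float64(0.0009668318713242363))
n2 (array([ 0.6817414 , -0.05269641]), 288, np.float64(0.0013108688296319202))
n3 (array([0.68287404, 0.06759689]), 99, np.float64(0.0006434030363468013))
```

View pics/l3.png

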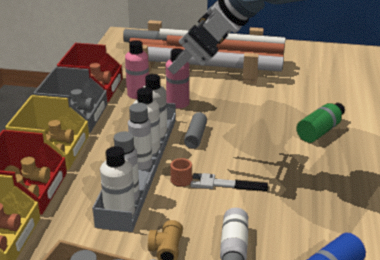

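The bottle stands in its gap and the neighbours haven't moved. Now the can.

Run:
```python
from h import *
P=poses("can",-1); up=np.array([0,0,1.])
robot.movel(np.array(robot.get_state()["ee_pos"])+.1*up,feed=.2)
robot.set_gripper(.75,60)
robot.reach(P["pick"]-.1*P["z"]+.08*up,P["q"])
robot.movel(P["pick"]-.1*P["z"],feed=.15)
robot.movel(P["pick"],feed=.12)
robot.set_gripper(0,60)
S=robot.get_state(); print(S["clock"],S["finger_gap"]*94,S["grip_force"])
robot.movel(P["pick"]+.14*up,feed=.1)
robot.reach(P["place"]+.2*up,P["q2"])
S=robot.get_state(); print(S["clock"],S["finger_gap"]*94)
g,M=grip_now(); print("g",g)
im,d=grab_frame("side"); W=cloud(get_calibration("side"),d); W[d==0]=9
cv2.imwrite("pics/l4.png",im[0:360,100:580])
print(axis3(W,g,.025,.112,.137))
for k,c,r in(("n2",(.682,-.052),.025),("n3",(.682,.07),.025)): print(k,stand(W,c,r))
```

```text
20.1167 39.499215272353965 59.97482198261423
23.1333 39.27400335142411
g [0.68186405 0.01005678 0.33828003]
(array([ 0.00703034, -0.0036794 ,  0.99996852]), array([0.68282674, 0.00991592, 0.33828003]), 1143, np.float64(0.0010022247904847431), np.float64(-0.13740323909825788))
n2 (array([ 0.68187195, -0.05229054]), 294, np.float64(0.0012035721239444224))
n3 (array([0.68276288, 0.06779175]), 101, np.float64(0.0007868519568458229))
```

View pics/l4.png

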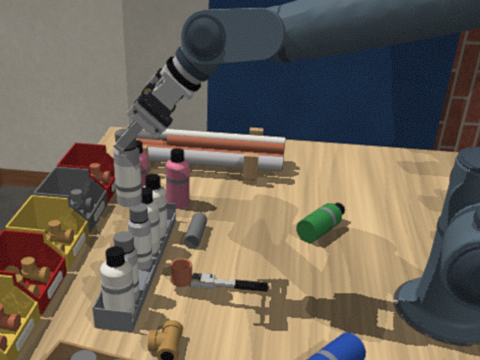

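The can hangs upright at (128,175) in the crop, over its gap. Mid-gap is at y≈0.008, so I'll shift it 1 mm and lower it.

```bash
python3 - <<'E'
from h import *
P=poses("can",-1); P["place"][1]-=.0015
lower(P,.51)
robot.movel(np.array(robot.get_state()["ee_pos"])+[-.05,0,.15],feed=.2)
print(robot.get_state()["clock"])
for n in("side","top"):
    im,d=grab_frame(n); W=cloud(get_calibration(n),d); W[d==0]=9
    cv2.imwrite(f"pics/f_{n}.png",im[100:360,100:480])
    for k,c,r in(("n1",(.682,-.19),.031),("b",(.6825,-.1185),.031),("n2",(.682,-.052),.025),("can",(.6825,.008),.025),("n3",(.682,.07),.025),("n4",(.684,.13),.031)):
        x,m,e=stand(W,c,r); Q=crop(W,x,.02,.13,.2); print(n,k,x.round(4),m,np.percentile(Q[:,2],97).round(4) if len(Q) else None)
E
cd pics; python3 -c "
import cv2,numpy as np
cv2.imwrite('f.png',np.hstack([cv2.imread('f_side.png'),cv2.imread('f_top.png')]))"
```

```text
dz -0.001 f [-1.9  0.8  3.8] f0 -1.6790344076008283 [ 7.93830652e-04 -6.86352637e-05  2.59534713e-04]
opened 48.15376826481176
31.0333
side n1 [ 0.6817 -0.1892] 119 0.1587
side b [ 0.6834 -0.1193] 139 0.1591
side n2 [ 0.6823 -0.0523] 127 0.1541
side can [0.6833 0.0068] 129 0.1539
side n3 [0.6827 0.0676] 101 0.1537
side n4 [0.6831 0.1293] 529 0.1586
top n1 [ 0.682  -0.1897] 100 0.1592
top b [ 0.6843 -0.1199] 113 0.1602
top n2 [ 0.6827 -0.0522] 104 0.1546
top can [0.6843 0.0087] 102 0.1546
top n3 [0.682  0.0726] 121 0.1547
top n4 [0.6839 0.1299] 113 0.1596
```

View pics/f.png

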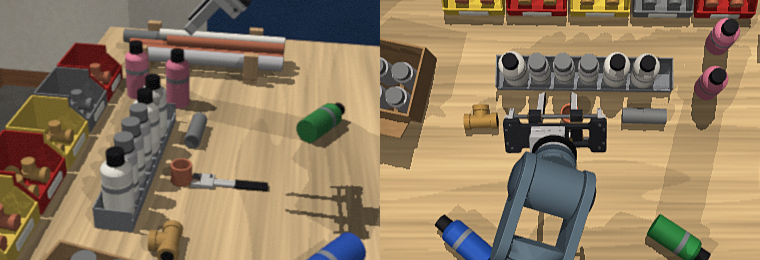

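All six containers stand in one row (right panel, y≈70), with cap heights matching their neighbours. The gripper is clear and the other items haven't moved, so I'm handing in.

```bash
python3 -c "
from plant import robot
print(robot.job_done())"
```

```text
the job is handed in; nothing more can be done
None
```

I handed the job in at about 31 s on the robot's clock: the bottle stands between n1 and n2 and the can between n2 and n3, both upright with caps up; the containers in the rack measured within a few mm of their starts and nothing else on the bench appeared to have moved, but no verdict was returned.

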